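# Stamp the pry tool in the hand press

### The arm

A 6-joint arm with a two-finger parallel gripper is mounted at the origin on the work surface. World frame = base frame: x ahead of the robot, y to its left, z up, the work surface at z = 0. Lengths are in m, angles in rad, forces in N, time in s.
With the tool pointing down it reaches from about 0.375 to 0.975 m from the base axis. Payload 3.8 kg.
Tool frame: the origin (TCP) lies at the very end of the fingers, on their centre line; the grasp point (between the pads) lies 19 mm behind it (bot.pinch_z is the distance from the TCP to the grasp point, in m); x points along the fingers, y is the direction in which the jaws open and shut, and the axes are right-handed (so a half turn about x gives the same grasp; the last joint's range is limited). The gripper opens to 85 mm and grips with 20 to 120 N. Pads are 22 mm wide; open, the fingers measure 114 mm over their backs; the gripper's body (76 mm by 85 mm) begins 54 mm behind the grasp point. The pads swing forward as they close: fully open they stand 13 mm farther back than shut.
Start: joints at [-1.145, 0.264, 1.604, -0, 1.274, -0.037], TCP at [0.301, -0.604, 0.231] pointing down, gripper open.
Joint ranges: [-2.63, 2.63], [-0.94, 2.18], [0.31, 2.57], [-1.31, 4.45], [0, 2.66], [-2.55, 2.55]. Speed limits (rad/s): [2.57, 2.57, 3.14, 3.14, 3.14, 3.14].

### API

Orientations are given as a rotation vector (axis times angle).
In Python, from workcell import monitor, imaging, finish_job, bot gives the robot as it stands.
- The arm moves only by the tool jog_arm, never from a script. Its argument "rows" is a list of rows, each a list of 7 numbers: the shift along the tool's x, y, z in m, then the turn, a rotation vector about the tool's x, y, z in rad, then the opening in per cent of the stroke, from 0 (shut) to 100 (fully open). A call has 1 to 20 rows; each row is the pose to reach, as a shift and turn from the pose measured when the call began, along the tool's axes at that moment; what a row does not reach only later rows make up. A row lasts 1/10 s, in which the tool goes at most 50 mm and 8.59 degrees, less where a joint would pass 70% of its speed; a pose out of reach is approached as far as the arm can. A call with a gripper value outside its range is refused whole. The fingers move at their own pace and stop on an object; "force" is the grip in N (left out, the last holds). Time passes only in rows, so rows that repeat a pose let the fingers close. It gives the time, the measured TCP pose, the force and the opening at its end, in the units of the state.
- monitor.read_state(): the state, without advancing time (a new reading comes with each control period).
- imaging.read_camera(name): name is "scene" or "top"; returns the picture (480x640x3 uint8, blue, green, red); there is no depth.
- imaging.camera_params(name): a dict with "fx", "fy", "cx", "cy" (pixels), "T" (4x4, takes a point from camera to world coordinates). Camera axes: x right, y down, z forward; pixel columns grow to the right and rows downward; lengths in m; the calibration is good to about 2 mm. A picture is of the moment at which its call begins. camera_params takes no time and is no camera call.
- finish_job(): hands the job in, once; it reports no verdict.
The state is a dict: "time": time; "q": joint angles; "joint_vel": joint speeds; "joint_torque": joint torques, N m; "tool_pos": TCP position; "tcp_rot": TCP orientation; "wrist_force": force on the tool from outside, world axes, zero at the start; "torque": the same for the moment, N m; "width": opening from 0.0 (shut) to 1.0 (fully open).
Only numpy, scipy, OpenCV 4.12 (cv2) and the standard library are available. Lean on these libraries where they do the work, as an engineer would, in place of code of your own. Each camera call takes 0.05 s, during which the arm holds its last target. There are 200 camera calls.

### The job

Draw the flat-bladed pry tool out of its pocket by the blade end, lay it down on the bench and let go, then take it up again by its handle and slide it blade-first into the hand press until the blade end is home against the back stop. Let go of it, push the press lever down to its stop so that the stamp presses on the blade, and let the lever come all the way back up, leaving the tool in the press. Do not drop the tool, and leave the other tool and the other things on the bench where they are.

Things in the scene. Friction and masses are not known exactly. Their poses are not given: they have to be found in the camera images.
- pry_tool: Pry tool, 200 mm long, loose, 0.3 kg, balanced near its middle. x along it to the blade end, z up, origin on its underside at mid-length. Black handle x -100..0 mm, 24 wide, 28 high; steel shank x 0..60, 14 mm square, z 10..24; flat steel blade x 60..100, 36 wide, z 10..16. At the start the handle and 10 to 20 mm of shank are hidden in its pocket, the rest sticks out
- pry_center (a point): centre of the pry tool: mid-length (front end of the handle), 14 mm above the handle's underside; axes as the tool
- pry_tip (a point): middle of the blade's free end, 100 mm ahead of pry_center; axes as the tool
- pry_tail (a point): middle of the handle's tail end, 100 mm behind pry_center; axes as the tool
- pry_pocket: Blue pocket holding the pry tool, fixed to the bench: covered sleeve without a floor, 125 mm long, 42 wide, 46 high, inside 34 wide and 42 high, closed at back and top. Origin on the bench at the middle of its mouth; x points out of the mouth (the way the tool is drawn out), z up. An equal pocket, on either side of it, holds the other tool
- drift_center (a point): The other tool, to be left alone in its own pocket: same handle, but a plain round steel rod 14 mm thick and 90 mm long instead of shank and blade. Point at the front end of the handle, 14 mm above its underside; x towards the rod's end
- press: Grey hand press, fixed. Origin on the bench below the stamp; x points into the press (the tool goes in along +x), z up. Base plate x -165..90 mm, 90 mm wide, top at z 30 mm: the handle comes to rest on it. Press head above: x -35..90 mm, 70 mm wide, z 85..170 mm
- press_stop (a point): Middle of the back stop's face, at x 22, z 44 mm of the press; pry_tip lies here (within 1 mm) when home. Axes as the press. In front of it the blade lies on a steel anvil, press x -36..22 mm, top at z 40 mm, between two side guides (press x -28..22, up to z 54 mm) 48 mm apart. A 30 mm ramp and flared guide ends lead in
- stamp: Steel stamp, 18 mm round, under the press head; origin in its lower face, 64 mm above the bench when the lever is up. It follows the lever down 22 mm and gives on a spring (about 8 N) once it meets the blade, in the last quarter of the lever's swing
- press_lever (a joint): angle of the press lever, rad: 0 = up at rest, 0.75 = down at its stop. Sprung: its bar takes about 6 N to start and 12 to 15 N at the stop, and it rises by itself when let go
- lever_bar (a point): Middle of the lever's black crossbar, 24 mm thick, 90 mm long, along the press's x axis, 130 mm from the hinge. The lever stands out to the press's -y side, 0.6 rad above level at rest, 0.15 rad below level at its stop: the bar sinks about 93 mm and swings about 21 mm outwards (-y of the press)
- lever_hinge (a point): centre of the lever's hinge, 140 mm above the bench; its axis is the press's x axis
- parts_bin: blue open bin, 160 x 110 x 60 mm, to be left alone; origin under its centre
- cleaner_can: plain metal can, 60 mm across, 150 mm high, to be left alone; origin under its centre
- cell_block: black battery cell block with two brass terminals, 150 x 50 x 43 mm, to be left alone; origin under its centre, x along its length

How it is judged:
On the way, in this order (a step that is already met when the one before it is completed fails the run):
1. the pry tool has been drawn right out of its pocket and lies flat on the bench, let go (x of pry_tail in the frame of pry_pocket above 0.005 m and height (world z) of pry_center below 0.019 m and height (world z) of pry_tip below 0.022 m and linear speed of pry_tool below 0.02 m/s and contact force between pry_tool and the fingers below 0.1 N), for 0.2 s.
2. the pry tool is lifted off the bench, held by its handle (x of the grasp point in the frame of pry_tool below 0.005 m and contact force between pry_tool and the fingers above 1 N and height (world z) of pry_center above 0.035 m), for 0.2 s.
3. the pry tool lies in the press, blade end home against the stop, let go, with the lever still up (x of pry_tip in the frame of press_stop between -0.006 and 0.004 m and y of pry_tip in the frame of press_stop between -0.009 and 0.009 m and z of pry_tip in the frame of press_stop between -0.004 and 0.005 m and angle between the x axis of pry_tool and the x axis of press_stop, either way round below 0.15 rad and contact force between pry_tool and the fingers below 0.1 N and value of joint press_lever below 0.1 rad), for 0.2 s.
4. the lever is down at its stop and the stamp presses on the home blade (x of pry_tip in the frame of press_stop between -0.006 and 0.004 m and y of pry_tip in the frame of press_stop between -0.009 and 0.009 m and z of pry_tip in the frame of press_stop between -0.004 and 0.005 m and angle between the x axis of pry_tool and the x axis of press_stop, either way round below 0.15 rad and value of joint press_lever above 0.7 rad and contact force between stamp and pry_tool above 2 N), for 0.1 s.
At the end, for the whole second after the job is handed in: The pry tool lies at rest in the press, blade first, its end within 6 mm of the back stop, within 9 mm of the middle of the guide, flat on the anvil (within 5 mm in height) and in line with the press within 0.15 rad; nothing holds it, and the lever is back up (below 0.06 rad) (x of pry_tip in the frame of press_stop between -0.006 and 0.004 m and y of pry_tip in the frame of press_stop between -0.009 and 0.009 m and z of pry_tip in the frame of press_stop between -0.004 and 0.005 m and angle between the x axis of pry_tool and the x axis of press_stop, either way round below 0.15 rad and contact force between pry_tool and the fingers below 0.1 N and value of joint press_lever below 0.06 rad and linear speed of pry_tool below 0.02 m/s); the robot touches nothing.
It fails at once if the other tool is moved more than 30 mm (distance of drift_center from where it was at the start of the episode above 0.03 m).
It fails at once if the bin is moved more than 30 mm (distance of parts_bin from where it was at the start of the episode above 0.03 m).
It fails at once if the can is moved more than 30 mm (distance of cleaner_can from where it was at the start of the episode above 0.03 m).
It fails at once if the cell block is moved more than 30 mm (distance of cell_block from where it was at the start of the episode above 0.03 m).
It fails at once if the pry tool is dropped: let go with its centre more than 75 mm above the bench (height (world z) of pry_center above 0.075 m and contact force between pry_tool and the fingers below 0.1 N).
It also fails if it takes over 72 s, if anything falls off the work surface, if the arm or the gripper's body presses on something with over 40 N, if the wrist force passes 120 N, or if a joint passes its speed limit or range.

## Working session

There is one attempt and no reset: what is moved stays moved. The work goes in short steps, Python scripts to look and compute and a tool call to move; the robot and the scene stay as the last step left them, time stands still between calls to the robot, and variables do not carry over. Pictures are saved under pics/ and viewed, about 8 in all and at most 12, crops included, and the job is handed in when it is done.

Besides the shell and the picture viewer there is one more tool, called as name([rows], argument=value, ...), one row to a line, values as JSON. jog_arm: Moves the arm, as the interface text tells. Its arguments: {"type":"object","properties":{"rows":{"type":"array","items":{"type":"array","items":{"type":"number"}}},"force":{"type":"number"}},"required":["rows"]}

```bash
ls; mkdir -p pics
cat > h.py <<'E'
import numpy as np, cv2
from scipy.spatial.transform import Rotation as R
from workcell import monitor, imaging, finish_job, bot
def P(n): 
    p=imaging.camera_params(n); return p
def ray(n,u,v):
    p=P(n);T=np.array(p["T"]);d=T[:3,:3]@np.array([(u-p["cx"])/p["fx"],(v-p["cy"])/p["fy"],1.]);return T[:3,3],d
def onz(n,u,v,z):
    o,d=ray(n,u,v);return o+d*(z-o[2])/d[2]
def proj(n,X):
    p=P(n);T=np.array(p["T"]);c=T[:3,:3].T@(np.array(X,float)-T[:3,3]);return np.array([p["fx"]*c[0]/c[2]+p["cx"],p["fy"]*c[1]/c[2]+p["cy"]])
def tri(a,b):
    (o1,d1),(o2,d2)=a,b;A=np.stack([d1,-d2],1);s=np.linalg.lstsq(A,o2-o1,rcond=None)[0]
    x,y=o1+d1*s[0],o2+d2*s[1];return (x+y)/2,np.linalg.norm(x-y)
E
python3 - <<'E'
from h import *
for n in("scene","top"):
    im=imaging.read_camera(n);cv2.imwrite(f"pics/{n}0.png",im);p=P(n);print(n,p["fx"],np.round(p["T"],3).tolist())
s=monitor.read_state();print(s["tool_pos"],s["tcp_rot"],bot.pinch_z)
print(R.from_rotvec(s["tcp_rot"]).as_matrix().round(3))
E
```

```text
pics
scene 519.6967213029976 [[0.27, 0.644, -0.716, 1.353], [0.963, -0.189, 0.193, -0.207], [-0.011, -0.741, -0.671, 0.895], [0.0, 0.0, 0.0, 1.0]]
top 437.99398057904625 [[-0.014, -0.983, 0.186, 0.362], [-1.0, 0.017, 0.011, 0.025], [-0.014, -0.185, -0.983, 1.161], [0.0, 0.0, 0.0, 1.0]]
[ 0.30108524 -0.60337793  0.23005263] [ 1.96439658  0.46504814 -1.96519185] 0.0187
[[-0.001  0.446 -0.895]
 [ 0.002 -0.895 -0.446]
 [-1.    -0.002 -0.   ]]
```

View pics/scene0.png

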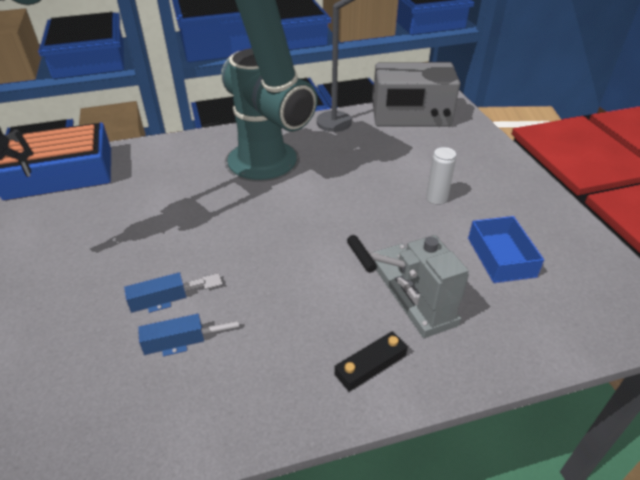

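View pics/top0.png

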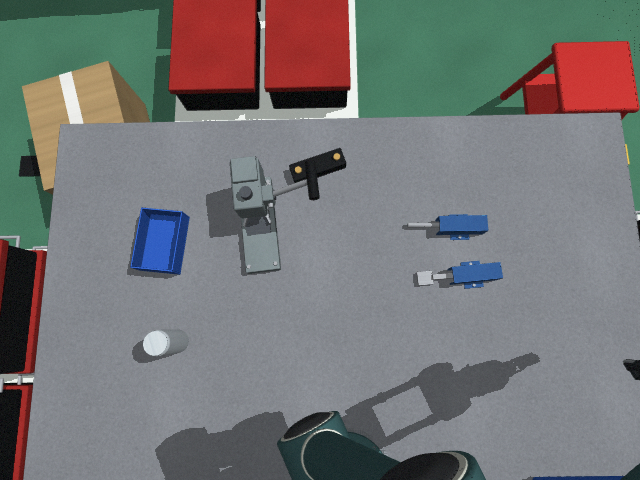

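Scene view: the pry tool's blade is at (212,283) with its pocket to the left. The drift rod is at (225,327), the press at (430,280), and its lever bar at (362,253). Top view: blade (424,278), pry pocket (477,272), drift pocket (463,225), press base (262,245), head (246,185), and bar (314,182), just beside the cell block (318,164).

Run:
```python
from h import *
im=cv2.imread("pics/top0.png")
a=cv2.resize(im[235:305,400:520],None,fx=6.5,fy=6.5,interpolation=cv2.INTER_CUBIC)[:, :780]
b=cv2.resize(im[140:285,200:360],None,fx=4.8,fy=4.8,interpolation=cv2.INTER_CUBIC)
a=cv2.resize(im[255:300,400:510],(768,314),interpolation=cv2.INTER_CUBIC)
sc=cv2.imread("pics/scene0.png")
cv2.imwrite("pics/crop1.png",np.vstack([a[:,:768],cv2.resize(sc[265:315,115:235],(768,280),interpolation=cv2.INTER_CUBIC)]))
cv2.imwrite("pics/crop2.png",b[:600])
hsv=cv2.cvtColor(im,cv2.COLOR_BGR2HSV)
def rect(m,x0,y0,x1,y1):
    k=np.zeros_like(m);k[y0:y1,x0:x1]=m[y0:y1,x0:x1]
    c=max(cv2.findContours(k,0,2)[0],key=cv2.contourArea);r=cv2.minAreaRect(c);return r,cv2.boxPoints(r)
blue=cv2.inRange(hsv,(100,120,60),(125,255,255))
for nm,bx in(("pry",(440,250,520,295)),("drift",(430,205,500,245))):
    r,bp=rect(blue,*bx);print(nm,r);print([onz("top",*q,.046).round(3).tolist() for q in bp])
g=im.min(2);m=(g>150).astype(np.uint8)*255
r,bp=rect(m,405,262,452,292);print("blade",r,[onz("top",*q,.016).round(3).tolist() for q in bp])
k=(im.max(2)<45).astype(np.uint8)*255
r,bp=rect(k,305,160,322,202);print("bar",r)
print(im[262:292:3,430].tolist())
```

```text
pry ((476.7804870605469, 273.5244140625), (26.17227554321289, 49.804622650146484), 83.6598129272461)
[[0.519, -0.28, 0.046], [0.531, -0.407, 0.046], [0.464, -0.409, 0.046], [0.452, -0.283, 0.046]]
drift ((463.0, 222.5), (47.99999237060547, 16.999996185302734), -0.0)
[[0.604, -0.256, 0.046], [0.649, -0.258, 0.046], [0.647, -0.383, 0.046], [0.602, -0.38, 0.046]]
blade ((424.8499450683594, 277.449951171875), (13.293608665466309, 14.8492431640625), 81.8698959350586) [[0.502, -0.198, 0.016], [0.506, -0.236, 0.016], [0.472, -0.239, 0.016], [0.467, -0.201, 0.016]]
bar ((313.0, 179.5), (39.0, 16.0), 90.0)
[[142, 138, 136], [146, 139, 135], [147, 140, 137], [196, 191, 187], [193, 188, 184], [193, 187, 183], [195, 189, 184], [190, 184, 181], [146, 142, 136], [144, 138, 134]]
```

View pics/crop1.png

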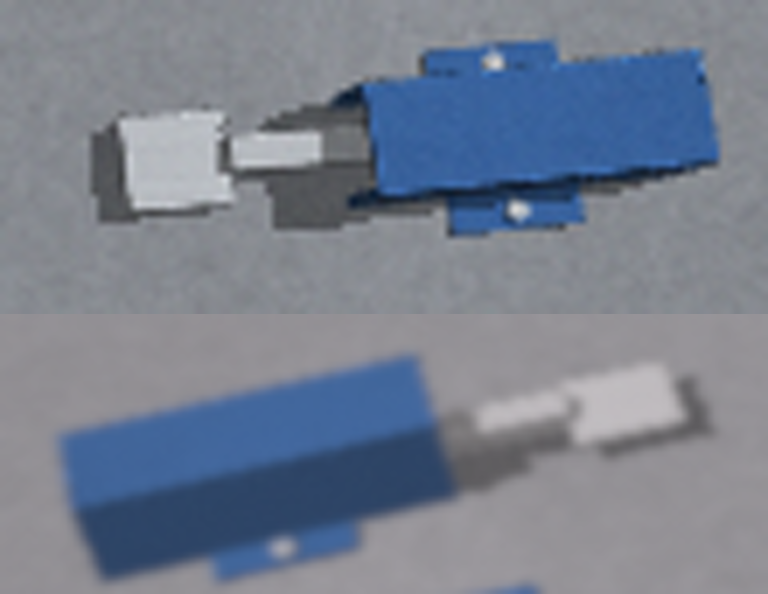

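View pics/crop2.png

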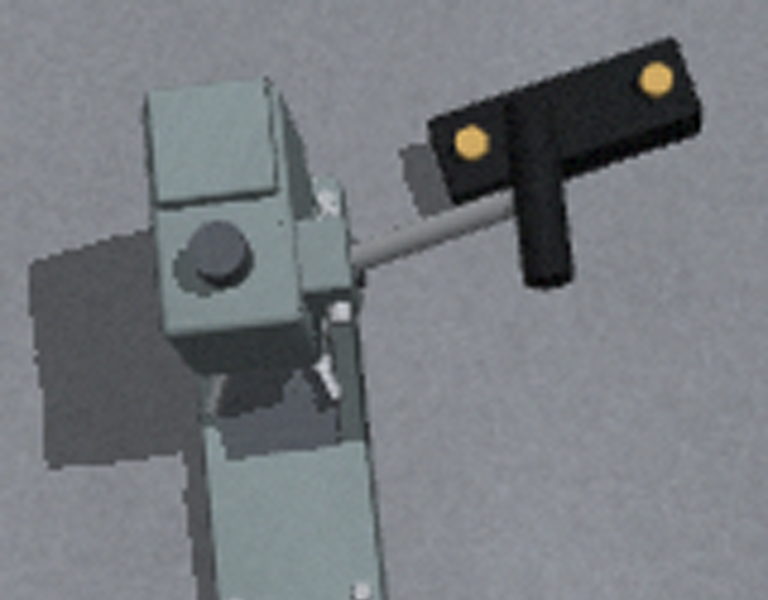

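Crop 1: the roof corners are sharp (front (368,82) and (383,195), rear (700,50) and (718,160)), with about 14 mm of shaded shank outside the mouth. Crop 2: the base plate runs down and right, the head front edge goes (165,332)-(312,318), and the bar runs from its near end (548,280) up over the cell block.

Run:
```python
from h import *
im=cv2.imread("pics/top0.png");sc=cv2.imread("pics/scene0.png")
c1=lambda x,y:(400+x/6.98-.5,255+y/6.98-.5)
c2=lambda x,y:(200+x/4.8-.5,140+y/4.8-.5)
q=[onz("top",*c1(*p),.046) for p in((368,82),(383,195),(700,50),(718,160))]
print("pocket",np.round(q,4).tolist())
mouth=(q[0]+q[1])/2;back=(q[2]+q[3])/2;d=mouth-back;print(mouth,np.linalg.norm(d),np.linalg.norm(q[0]-q[1]),"yaw",np.degrees(np.arctan2(d[1],d[0])))
bl=[onz("top",*c1(*p),.016) for p in((118,116),(131,212),(221,112),(235,203))]
tip=(bl[0]+bl[1])/2;rt=(bl[2]+bl[3])/2;e=tip-rt;print("tip",tip,"root",rt,np.linalg.norm(e),np.linalg.norm(bl[0]-bl[1]),"yaw",np.degrees(np.arctan2(e[1],e[0])))
# scene check of blade
c1s=lambda x,y:(115+x/6.4-.5,265+(y-314)/5.6-.5)
s=[onz("scene",*c1s(*p),.016) for p in((660,363),(688,420),(567,382),(575,447))]
print("scene tip",(s[0]+s[1])/2,"root",(s[2]+s[3])/2)
# press base mask: green > blue/red
b,g,r=[im[...,i].astype(int) for i in range(3)]
m=((g-r>5)&(g>b)).astype(np.uint8)*255
m[:225]=0;m[290:]=0;m[:,:225]=0;m[:,300:]=0
c=max(cv2.findContours(m,0,2)[0],key=cv2.contourArea);print(cv2.minAreaRect(c),cv2.approxPolyDP(c,2,True)[:,0].tolist())
f=lambda x,y:proj("top",(x,y,.03))
head=[onz("top",*c2(*p),.17) for p in((165,332),(298,320),(148,92))];print("head",np.round(head,4).tolist())
near=c2(548,284);print("bar near end",[onz("top",*near,z).round(3).tolist() for z in(.2,.213)], "cell terminals",[onz("top",*c2(*p),.045).round(3).tolist() for p in((471,142),(656,78))])
cv2.imwrite("pics/crop3.png",np.hstack([cv2.resize(im[225:280,230:290],(400,367),interpolation=2),cv2.resize(sc[225:335,340:470],(400,338),interpolation=2)[:338] if 0 else cv2.resize(sc[225:335,340:470],(400,367),interpolation=2)]))
```

```text
pocket [[0.511, -0.2835, 0.046], [0.4695, -0.2862, 0.046], [0.5209, -0.4055, 0.046], [0.4804, -0.4085, 0.046]]
[ 0.49029374 -0.28484845  0.046     ] 0.12259372033101962 0.041577722365859854 yaw 94.84177256277354
tip [ 0.48561124 -0.19884894  0.016     ] root [ 0.48743636 -0.23764649  0.016     ] 0.03884045940259899 0.03625875636673809 yaw 92.69332469185275
scene tip [ 0.48564657 -0.19855007  0.016     ] root [ 0.48822084 -0.23627039  0.016     ]
((250.0, 273.0), (0.0, 0.0), 0.0) [[250, 273]]
head [[0.6388, 0.2518, 0.17], [0.6437, 0.1868, 0.17], [0.7631, 0.2634, 0.17]]
bar near end [[0.651, 0.063, 0.2], [0.647, 0.063, 0.213]] cell terminals [[0.78, 0.112, 0.045], [0.816, 0.008, 0.045]]
```

View pics/crop3.png

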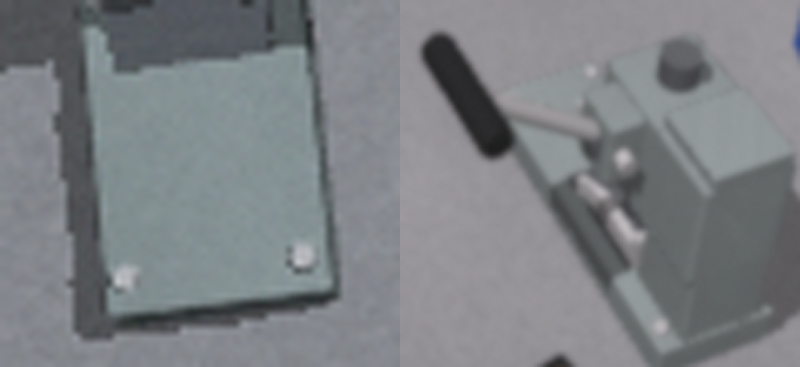

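Crop 3: the base front corners are (108,315) and (332,290). The left edge runs to (88,50) and the right edge to (303,0).

Run:
```python
from h import *
c=lambda x,y:onz("top",230+x/6.667-.5,225+y/6.667-.5,.03)
L,Rr,L2,R2=c(108,315),c(332,290),c(88,50),c(303,0)
for a in((L2-L),(R2-Rr)):print("yaw",np.degrees(np.arctan2(a[1],a[0])))
w=L-Rr;print("perp yaw",np.degrees(np.arctan2(w[1],w[0]))-90,np.linalg.norm(w))
# scene check: base front-left corner etc not visible well: use near-right side rear corner
mid=(L+Rr)/2;print("front mid",mid)
h1,h2,h3=np.array([.6388,.2518]),np.array([.6437,.1868]),np.array([.7631,.2634])
print("head yaw",np.degrees(np.arctan2(*(h3-h1)[::-1])),np.degrees(np.arctan2(*(h1-h2)[::-1]))-90,"headfront mid",(h1+h2)/2)
for y in(4,5,6):
    u=np.array([np.cos(np.radians(y)),np.sin(np.radians(y))]);n=np.array([-u[1],u[0]])
    o=mid[:2]+.165*u;o2=(h1+h2)/2+.035*u
    print(y,"orig from base",o,"from head",o2,"stop",o+.022*u,"bar",o-n*.13*np.cos(.6),)
    # verify in scene: right-rear base corner & bar ends
    for X in((90,-45,30),(-35,-35,170),(90,-35,170)):
        print(X,proj("scene",np.r_[o+u*X[0]/1e3+n*X[1]/1e3,X[2]/1e3]).round(1))
```

```text
yaw 5.432357706648365
yaw 5.9921154530803244
perp yaw 5.497397273753279 0.08797927301046818
front mid [0.5116232  0.20496587 0.03      ]
head yaw 5.331549591917106 4.311066273600289 headfront mid [0.64125 0.2193 ]
4 orig from base [0.67622127 0.21647569] from head [0.67616474 0.22174148] stop [0.69816768 0.21801033] bar [0.6837057  0.10944342]
(90, -45, 30) [420.2 332.3]
(-35, -35, 170) [404.  242.8]
(90, -35, 170) [434.4 284.8]
5 orig from base [0.67599533 0.21934657] from head [0.67611681 0.22235045] stop [0.69791161 0.221264  ] bar [0.68534659 0.11246122]
(90, -45, 30) [422.3 331.9]
(-35, -35, 170) [405.1 242.7]
(90, -35, 170) [436.7 284.4]
6 orig from base [0.67571932 0.22221307] from head [0.67605827 0.2229585 ] stop [0.6975988  0.22451269] bar [0.68693456 0.1155072 ]
(90, -45, 30) [424.4 331.6]
(-35, -35, 170) [406.2 242.6]
(90, -35, 170) [438.9 283.9]
```

Estimates so far: press yaw about 5.5°, stop about (0.698, 0.223). Pry tip is at (0.4856, -0.1987), yaw about 94°, and both views agree. Next I'll move above the shank just behind the blade.

```bash
cat >> h.py <<'E'
def plan(x,y,z,yaw):
    "shift+turn from present pose to TCP x,y,z, pointing down, tool-y at yaw deg"
    s=monitor.read_state();M=R.from_rotvec(s["tcp_rot"]).as_matrix()
    a=np.radians(yaw);X=np.array([0,0,-1.]);Y=np.array([np.cos(a),np.sin(a),0]);G=np.stack([X,Y,np.cross(X,Y)],1)
    d=M.T@(np.array([x,y,z])-s["tool_pos"]);r=R.from_matrix(M.T@G).as_rotvec()
    print("t",round(s["time"],2),"now",np.round(s["tool_pos"],4),"F",np.round(s["wrist_force"],1),"w",round(s["width"],3),"row",np.round(d,4).tolist(),np.round(r,4).tolist())
E
python3 -c "
from h import *
plan(.4895,-.2536,.1,4)"
```

```text
t 0.1 now [ 0.3011 -0.6034  0.2301] F [-0.1 -0.7 -0.3] w 1.001 row [0.1306, -0.2286, -0.3247] [-1.1778, -0.0013, 0.0018]
```

jog_arm([
  [0.13, -0.2286, -0.3247, -1.178, 0, 0, 100],
  [0.13, -0.2286, -0.3247, -1.178, 0, 0, 100],
  [0.13, -0.2286, -0.3247, -1.178, 0, 0, 100],
  [0.13, -0.2286, -0.3247, -1.178, 0, 0, 100],
  [0.13, -0.2286, -0.3247, -1.178, 0, 0, 100],
  [0.13, -0.2286, -0.3247, -1.178, 0, 0, 100],
  [0.13, -0.2286, -0.3247, -1.178, 0, 0, 100],
  [0.13, -0.2286, -0.3247, -1.178, 0, 0, 100],
  [0.13, -0.2286, -0.3247, -1.178, 0, 0, 100],
  [0.13, -0.2286, -0.3247, -1.178, 0, 0, 100],
  [0.13, -0.2286, -0.3247, -1.178, 0, 0, 60],
  [0.13, -0.2286, -0.3247, -1.178, 0, 0, 60],
  [0.13, -0.2286, -0.3247, -1.178, 0, 0, 60],
])

```text
time: 1.4
tool_pos: [0.4893, -0.255, 0.1012]
tcp_rot: [1.16, 1.241, -1.158]
wrist_force: [-0.9, -0.2, 0.3]
width: 0.597
```

```bash
python3 -c "
from h import *
plan(.4895,-.2536,.004,4)
c=imaging.read_camera('scene');cv2.imwrite('pics/s1.png',cv2.resize(c[200:340,80:290],(780,520),interpolation=2))"
```

```text
t 1.4 now [ 0.4893 -0.255   0.1012] F [-0.9 -0.2  0.3] w 0.597 row [0.0972, 0.0002, -0.0013] [-0.0016, -0.0011, -0.0001]
```

View pics/s1.png

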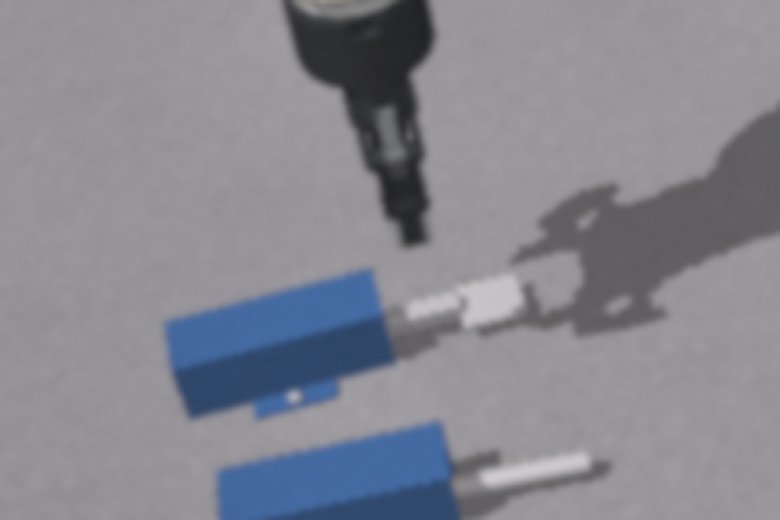

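The gripper hangs over the shank: fingertips are at (415,245), with the shank at (430,305) below. Down and close.

jog_arm([
  [0.04, 0, -0.0013, 0, 0, 0, 60],
  [0.075, 0, -0.0013, 0, 0, 0, 60],
  [0.088, 0, -0.0013, 0, 0, 0, 60],
  [0.095, 0, -0.0013, 0, 0, 0, 60],
  [0.096, 0, -0.0013, 0, 0, 0, 60],
  [0.096, 0, -0.0013, 0, 0, 0, 0],
  [0.096, 0, -0.0013, 0, 0, 0, 0],
  [0.096, 0, -0.0013, 0, 0, 0, 0],
  [0.096, 0, -0.0013, 0, 0, 0, 0],
  [0.096, 0, -0.0013, 0, 0, 0, 0],
  [0.096, 0, -0.0013, 0, 0, 0, 0],
  [0.096, 0, -0.0013, 0, 0, 0, 0],
  [0.096, 0, -0.0013, 0, 0, 0, 0],
], force=60)

```text
time: 2.75
tool_pos: [0.4902, -0.254, 0.0064]
tcp_rot: [1.16, 1.239, -1.157]
wrist_force: [-0.9, 2.2, 6.4]
width: 0.144
```

```bash
python3 -c "
from h import *
plan(.4895-.14*np.sin(np.radians(4.5)),-.2536+.14*np.cos(np.radians(4.5)),.006,4.5)"
```

```text
t 2.75 now [ 0.4902 -0.254   0.0064] F [-0.9  2.2  6.4] w 0.144 row [0.0004, -0.0021, -0.1405] [-0.0102, 0.0, -0.0018]
```

jog_arm([
  [-0.0005, 0, -0.01, 0, 0, 0, 0],
  [-0.0005, 0, -0.025, 0, 0, 0, 0],
  [-0.0005, 0, -0.04, 0, 0, 0, 0],
  [-0.0005, 0, -0.055, 0, 0, 0, 0],
  [-0.0005, 0, -0.07, 0, 0, 0, 0],
  [-0.0005, -0.001, -0.085, 0, 0, 0, 0],
  [-0.0005, -0.001, -0.1, 0, 0, 0, 0],
  [-0.0005, -0.001, -0.115, 0, 0, 0, 0],
  [-0.0005, -0.002, -0.13, 0, 0, 0, 0],
  [-0.0005, -0.002, -0.14, 0, 0, 0, 0],
  [-0.0005, -0.002, -0.14, 0, 0, 0, 0],
  [-0.0005, -0.002, -0.14, 0, 0, 0, 0],
])

```text
time: 3.95
tool_pos: [0.4783, -0.1134, 0.0069]
tcp_rot: [1.16, 1.241, -1.157]
wrist_force: [-0.7, 4.0, 1.8]
width: 0.142
```

```bash
python3 -c "
from h import *
plan(.48,-.114,.15,4.5)
c=imaging.read_camera('scene');cv2.imwrite('pics/s2.png',cv2.resize(c[200:340,80:290],(780,520),interpolation=2))"
```

```text
t 3.95 now [ 0.4783 -0.1134  0.0069] F [-0.7  4.   1.8] w 0.142 row [-0.1431, 0.0018, 0.0005] [-0.01, -0.0014, -0.0011]
```

View pics/s2.png

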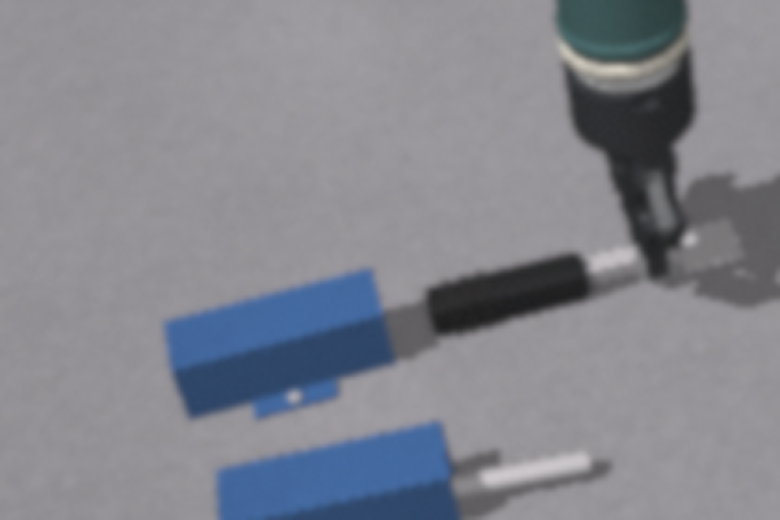

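The handle is fully clear of the mouth (tail at (440,310), mouth at (385,320)) and lies flat. Release, wait, rise.

jog_arm([
  [0, 0, 0, 0, 0, 0, 60],
  [0, 0, 0, 0, 0, 0, 60],
  [0, 0, 0, 0, 0, 0, 60],
  [0, 0, 0, 0, 0, 0, 60],
  [0, 0, 0, 0, 0, 0, 60],
  [0, 0, 0, 0, 0, 0, 60],
  [-0.04, 0, 0, 0, 0, 0, 60],
  [-0.09, 0, 0, 0, 0, 0, 60],
  [-0.12, 0, 0.03, 0, 0, 0, 60],
  [-0.12, 0, 0.09, 0, 0, 0, 60],
  [-0.12, 0, 0.18, 0, 0, 0, 60],
  [-0.12, 0, 0.18, 0, 0, 0, 60],
  [-0.12, 0, 0.18, 0, 0, 0, 60],
])

```text
time: 5.3
tool_pos: [0.4913, -0.2995, 0.1275]
tcp_rot: [1.162, 1.234, -1.161]
wrist_force: [-0.1, -0.1, 0.9]
width: 0.601
```

Run:
```python
from h import *
t=imaging.read_camera("top");cv2.imwrite("pics/top1.png",t)
s=imaging.read_camera("scene");cv2.imwrite("pics/scene1.png",s)
crop=lambda im,x0,y0,x1,y1:cv2.resize(im[y0:y1,x0:x1],(780,300),interpolation=2)
cv2.imwrite("pics/m2.png",np.vstack([crop(t,370,255,474,295),crop(s,180,250,297,295)]))
print(np.round(monitor.read_state()["tool_pos"],4))
# handle by darkness
for n,im,bx in(("top",t,(375,255,450,300)),("scene",s,(180,240,280,300))):
    k=np.zeros(im.shape[:2],np.uint8);x0,y0,x1,y1=bx;k[y0:y1,x0:x1]=(im[y0:y1,x0:x1].max(2)<60)*255
    c=max(cv2.findContours(k,0,2)[0],key=cv2.contourArea);r=cv2.minAreaRect(c);print(n,r);print([onz(n,*q,.026).round(4).tolist() for q in cv2.boxPoints(r)])
    (cu,cv),_,_=r;print("centroid",onz(n,cu,cv,.024).round(4))
```

```text
[ 0.4901 -0.2945  0.1264]
top ((420.4689025878906, 278.5019226074219), (10.167661666870117, 39.42308044433594), 86.42366790771484)
[[0.4939, -0.1537, 0.026], [0.4987, -0.2559, 0.026], [0.4723, -0.2559, 0.026], [0.4675, -0.1541, 0.026]]
centroid [ 0.4833 -0.2053  0.024 ]
scene ((216.30294799804688, 278.88592529296875), (12.561054229736328, 42.90083312988281), 75.0685806274414)
[[0.4789, -0.2561, 0.026], [0.4702, -0.1581, 0.026], [0.5113, -0.1574, 0.026], [0.519, -0.2531, 0.026]]
centroid [ 0.4932 -0.2067  0.024 ]
```

View pics/m2.png

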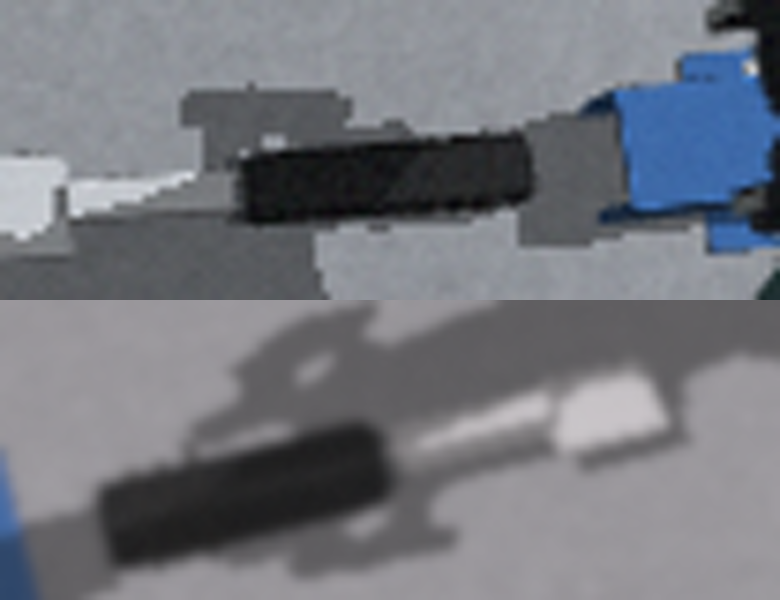

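The tool lies flat at yaw about 93°, with its handle centre near (0.486, -0.206). Next I'll check the tip by ray and plan the handle grasp.

Run:
```python
from h import *
f=lambda x,y:onz("scene",180+x/6.667-.5,250+(y-300)/6.667-.5,.016)
print("tip",((f(648,372)+f(670,432))/2).round(4),"root",((f(552,388)+f(562,452))/2).round(4))
t=cv2.imread("pics/top1.png");k=np.zeros(t.shape[:2],np.uint8);k[262:300,345:379]=(t[262:300,345:379].min(2)>170)*255
r=cv2.minAreaRect(max(cv2.findContours(k,0,2)[0],key=cv2.contourArea));print("blade",r,onz("top",*r[0],.016).round(4))
plan(.4865,-.197,.07,3);plan(.4865,-.197,.004,3)
```

```text
tip [ 0.4805 -0.0573  0.016 ] root [ 0.4791 -0.0943  0.016 ]
blade ((371.0, 281.0), (10.0, 14.0), 90.0) [ 0.4796 -0.0776  0.016 ]
t 5.4 now [ 0.4901 -0.2945  0.1264] F [-0.   0.3 -0.5] w 0.604 row [0.0565, 0.0027, -0.0975] [0.0132, -0.0018, -0.0008]
t 5.4 now [ 0.4901 -0.2945  0.1264] F [-0.   0.3 -0.5] w 0.604 row [0.1225, 0.0027, -0.0974] [0.0132, -0.0018, -0.0008]
```

jog_arm([
  [0.0, 0.0027, -0.05, 0.01, 0, 0, 60],
  [0.0, 0.0027, -0.0974, 0.01, 0, 0, 60],
  [0.04, 0.0027, -0.0974, 0.01, 0, 0, 60],
  [0.08, 0.0027, -0.0974, 0.01, 0, 0, 60],
  [0.11, 0.0027, -0.0974, 0.01, 0, 0, 60],
  [0.12, 0.0027, -0.0974, 0.01, 0, 0, 60],
  [0.122, 0.0027, -0.0974, 0.01, 0, 0, 60],
  [0.122, 0.0027, -0.0974, 0.01, 0, 0, 60],
  [0.122, 0.0027, -0.0974, 0.01, 0, 0, 0],
  [0.122, 0.0027, -0.0974, 0.01, 0, 0, 0],
  [0.122, 0.0027, -0.0974, 0.01, 0, 0, 0],
  [0.122, 0.0027, -0.0974, 0.01, 0, 0, 0],
  [0.122, 0.0027, -0.0974, 0.01, 0, 0, 0],
  [0.122, 0.0027, -0.0974, 0.01, 0, 0, 0],
  [0.122, 0.0027, -0.0974, 0.01, 0, 0, 0],
  [0.122, 0.0027, -0.0974, 0.01, 0, 0, 0],
], force=80)

```text
time: 7.0
tool_pos: [0.488, -0.1978, 0.0066]
tcp_rot: [1.17, 1.233, -1.166]
wrist_force: [-1.4, 0.7, 6.5]
width: 0.264
```

```bash
python3 -c "
from h import *
plan(.4865,-.197,.075,3)"
```

```text
t 7.0 now [ 0.488  -0.1978  0.0066] F [-1.4  0.7  6.5] w 0.264 row [-0.0684, -0.0012, -0.0009] [0.0031, -0.0002, -0.0036]
```

jog_arm([
  [-0.02, 0, 0, 0, 0, 0, 0],
  [-0.045, 0, 0, 0, 0, 0, 0],
  [-0.07, 0, 0, 0, 0, 0, 0],
  [-0.07, 0, 0, 0, 0, 0, 0],
  [-0.07, 0, 0, 0, 0, 0, 0],
  [-0.07, 0, 0, 0, 0, 0, 0],
  [-0.07, 0, 0, 0, 0, 0, 0],
])

```text
time: 7.7
tool_pos: [0.4863, -0.1972, 0.0747]
tcp_rot: [1.17, 1.236, -1.167]
wrist_force: [0.8, -0.5, -3.8]
width: 0.263
```

```bash
python3 -c "
from h import *
plan(.4437,.1984,.08,-84.5)"
```

```text
t 7.7 now [ 0.4863 -0.1972  0.0747] F [ 0.8 -0.5 -3.8] w 0.263 row [-0.0046, -0.0206, -0.3974] [1.5302, -0.0018, 0.0009]
```

jog_arm([
  [-0.005, -0.001, -0.02, 0.06, 0, 0, 0],
  [-0.005, -0.002, -0.05, 0.18, 0, 0, 0],
  [-0.005, -0.004, -0.08, 0.3, 0, 0, 0],
  [-0.005, -0.006, -0.11, 0.42, 0, 0, 0],
  [-0.005, -0.007, -0.14, 0.54, 0, 0, 0],
  [-0.005, -0.009, -0.17, 0.66, 0, 0, 0],
  [-0.005, -0.01, -0.2, 0.78, 0, 0, 0],
  [-0.005, -0.012, -0.23, 0.9, 0, 0, 0],
  [-0.005, -0.013, -0.26, 1.02, 0, 0, 0],
  [-0.005, -0.015, -0.29, 1.14, 0, 0, 0],
  [-0.005, -0.016, -0.32, 1.26, 0, 0, 0],
  [-0.005, -0.018, -0.35, 1.38, 0, 0, 0],
  [-0.005, -0.02, -0.38, 1.48, 0, 0, 0],
  [-0.005, -0.0206, -0.3974, 1.53, 0, 0, 0],
  [-0.005, -0.0206, -0.3974, 1.53, 0, 0, 0],
  [-0.005, -0.0206, -0.3974, 1.53, 0, 0, 0],
  [-0.005, -0.0206, -0.3974, 1.53, 0, 0, 0],
])

```text
time: 9.4
tool_pos: [0.4431, 0.1976, 0.0797]
tcp_rot: [2.171, 0.106, -2.174]
wrist_force: [0.7, -0.6, -4.2]
width: 0.265
```

Run:
```python
from h import *
t=imaging.read_camera("top");cv2.imwrite("pics/top2.png",t)
s=imaging.read_camera("scene");cv2.imwrite("pics/scene2.png",s)
cv2.imwrite("pics/m3.png",np.hstack([cv2.resize(t[190:330,200:300],(400,560),interpolation=2),cv2.resize(s[180:320,310:410],(400,560),interpolation=2)]))
plan(.4437,.1984,.042,-84.5);plan(.5582,.2094,.038,-84.5)
```

```text
t 9.5 now [0.4435 0.1975 0.08  ] F [-0.6 -0.3 -3.7] w 0.258 row [0.038, -0.0008, -0.0003] [-0.0005, 0.0003, 0.0014]
t 9.5 now [0.4435 0.1975 0.08  ] F [-0.6 -0.3 -3.7] w 0.258 row [0.042, -0.0009, -0.1154] [-0.0005, 0.0003, 0.0014]
```

View pics/m3.png

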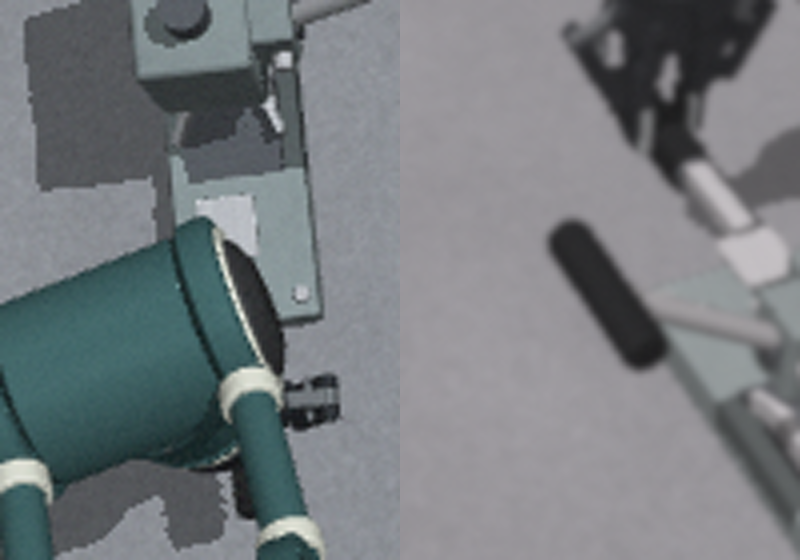

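Left: blade end at (195,203)-(250,196), over the base plate. Right: the tool is held level, the blade at (755,250) is clear of the lever. Comparing the tip position with the press axis.

Run:
```python
from h import *
f=lambda x,y:onz("top",200+x/4-.5,190+y/4-.5,.0895)
a,b=f(195,203),f(251,196);tip=(a+b)/2;print(a,b,tip,np.linalg.norm(a-b))
f2=lambda x,y:(200+x/4-.5,190+y/4-.5)
fs=lambda x,y:onz("scene",310+(x-400)/4-.5,180+y/4-.5,.0895)
print("scene tip",(fs(733,285)+fs(790,272))/2)
u=np.array([.9954,.0958]);n=np.array([-.0958,.9954]);o=np.array([.676,.221])
for p in(tip,):
    d=p[:2]-o;print("press x,y of tip",d@u,d@n)
```

```text
[0.57894837 0.23215998 0.0895    ] [0.58281649 0.197136   0.0895    ] [0.58088243 0.21464799 0.0895    ] 0.03523693853327631
scene tip [0.58187341 0.20484577 0.0895    ]
press x,y of tip -0.09528855037983561 0.002789471375163971
```

jog_arm([
  [0.02, 0.001, 0, 0, 0, 0, 0],
  [0.037, 0.001, 0, 0, 0, 0, 0],
  [0.041, 0.001, 0, 0, 0, 0, 0],
  [0.041, 0.001, 0, 0, 0, 0, 0],
  [0.041, 0.001, -0.01, 0, 0, 0, 0],
  [0.041, 0.001, -0.022, 0, 0, 0, 0],
  [0.041, 0.001, -0.034, 0, 0, 0, 0],
  [0.041, 0.001, -0.046, 0, 0, 0, 0],
  [0.041, 0.001, -0.058, 0, 0, 0, 0],
  [0.041, 0.001, -0.068, 0, 0, 0, 0],
  [0.041, 0.001, -0.078, 0, 0, 0, 0],
  [0.041, 0.001, -0.088, 0, 0, 0, 0],
  [0.041, 0.001, -0.098, 0, 0, 0, 0],
  [0.041, 0.001, -0.105, 0, 0, 0, 0],
  [0.041, 0.001, -0.105, 0, 0, 0, 0],
])

```text
time: 11.0
tool_pos: [0.5494, 0.2067, 0.0392]
tcp_rot: [2.174, 0.105, -2.173]
wrist_force: [-0.5, -0.7, -3.1]
width: 0.261
```

Run:
```python
from h import *
plan(.5582,.2080,.038,-84.5)
```

```text
t 11.0 now [0.5494 0.2067 0.0392] F [-0.5 -0.7 -3.1] w 0.261 row [0.0012, -0.0004, -0.0089] [-0.0009, -0.0008, 0.0015]
```

jog_arm([
  [0.001, 0, -0.002, 0, 0, 0, 0],
  [0.001, 0, -0.004, 0, 0, 0, 0],
  [0.001, 0, -0.006, 0, 0, 0, 0],
  [0.001, 0, -0.008, 0, 0, 0, 0],
  [0.001, 0, -0.009, 0, 0, 0, 0],
  [0.001, 0, -0.01, 0, 0, 0, 0],
  [0.001, 0, -0.01, 0, 0, 0, 0],
])

```text
time: 11.7
tool_pos: [0.5562, 0.2073, 0.0373]
tcp_rot: [2.167, 0.104, -2.179]
wrist_force: [-8.0, -0.8, -0.3]
width: 0.258
```

jog_arm([
  [0.0, 0, -0.003, 0, 0, 0, 0],
  [0.0, 0, -0.004, 0, 0, 0, 0],
  [0.0, 0, -0.004, 0, 0, 0, 0],
])

```text
time: 12.0
tool_pos: [0.5562, 0.2073, 0.0367]
tcp_rot: [2.158, 0.103, -2.187]
wrist_force: [-11.9, -0.7, 3.8]
width: 0.261
```

Run:
```python
from h import *
plan(.5582,.2080,.038,-84.5)
t=imaging.read_camera("top");cv2.imwrite("pics/top3.png",t)
s=imaging.read_camera("scene");cv2.imwrite("pics/scene3.png",s)
cv2.imwrite("pics/m4.png",np.hstack([cv2.resize(t[160:300,200:300],(400,560),interpolation=2),cv2.resize(s[190:330,340:440],(400,560),interpolation=2)]))
```

```text
t 12.0 now [0.5562 0.2073 0.0367] F [-11.9  -0.7   3.8] w 0.261 row [-0.0013, -0.0005, -0.002] [-0.0008, 0.0136, 0.0003]
```

View pics/m4.png

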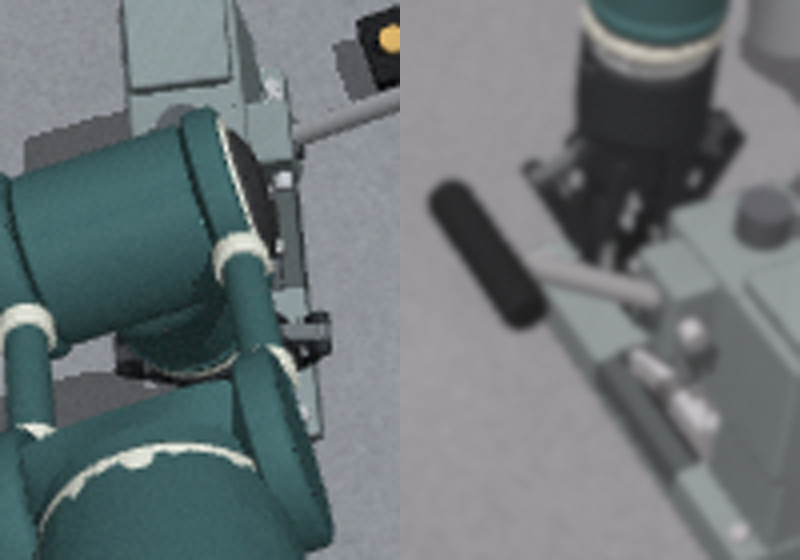

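Pushing on to 12 N moved the tool no further, so the blade is home against the stop; the gripper is clear of head and lever. Release and lift.

jog_arm([
  [0, 0, 0.001, 0, 0.01, 0, 0],
  [0, 0, 0.001, 0, 0.01, 0, 45],
  [0, 0, 0.001, 0, 0.01, 0, 45],
  [0, 0, 0.001, 0, 0.01, 0, 45],
  [0, 0, 0.001, 0, 0.01, 0, 45],
  [0, 0, 0.001, 0, 0.01, 0, 45],
  [0, 0, 0.001, 0, 0.01, 0, 45],
  [-0.02, 0, 0.001, 0, 0.01, 0, 45],
  [-0.05, 0, 0.001, 0, 0.01, 0, 45],
  [-0.1, 0, 0.02, 0, 0.01, 0, 45],
  [-0.15, 0, 0.05, 0, 0.01, 0, 45],
  [-0.2, 0, 0.1, 0, 0.01, 0, 45],
  [-0.23, 0.1, 0.1, 0, 0.01, 0, 45],
  [-0.23, 0.15, 0.1, 0, 0.01, 0, 45],
  [-0.23, 0.2, 0.1, 0, 0.01, 0, 0],
  [-0.23, 0.2, 0.1, 0, 0.01, 0, 0],
  [-0.23, 0.2, 0.1, 0, 0.01, 0, 0],
  [-0.23, 0.2, 0.1, 0, 0.01, 0, 0],
])

```text
time: 13.9
tool_pos: [0.479, -0.0025, 0.2684]
tcp_rot: [2.172, 0.1, -2.177]
wrist_force: [0.3, -0.3, -1.2]
width: -0.002
```

Run:
```python
from h import *
t=imaging.read_camera("top");cv2.imwrite("pics/top4.png",t)
s=imaging.read_camera("scene");cv2.imwrite("pics/scene4.png",s)
cv2.imwrite("pics/m5.png",np.hstack([cv2.resize(t[140:300,220:340],(420,560),interpolation=2),cv2.resize(s[190:330,340:435],(380,560),interpolation=2)]))
plan(.65,.067,.25,-84.5)
```

```text
t 14.0 now [ 4.786e-01 -4.000e-04  2.676e-01] F [ 0.1  0.1 -0.2] w -0.001 row [0.017, -0.0508, -0.1771] [-0.0014, 0.0039, 0.0013]
```

View pics/m5.png

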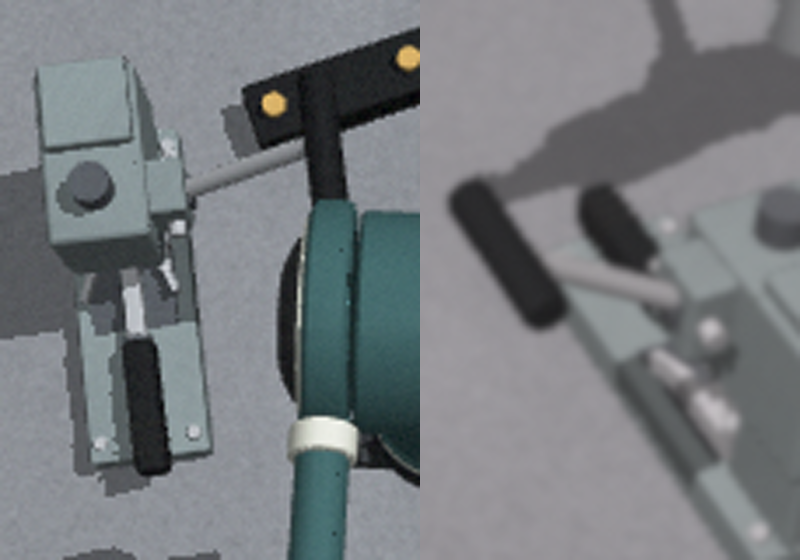

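Left: the tool lies in line in the press, tail at (152,472) overhanging the base front slightly as expected; the lever is up. Right: bar ends at (470,195) and (545,312). Next: check the tail and triangulate the bar.

Run:
```python
from h import *
f=lambda x,y:(220+x/3.5-.5,140+y/3.5-.5)
u=np.array([.9954,.0958]);n=np.array([-.0958,.9954]);o=np.array([.676,.221])
pr=lambda p:np.round([(p[:2]-o)@u,(p[:2]-o)@n],4)
print("tail",pr(onz("top",*f(153,473),.034)),"handle front top",pr(onz("top",*f(141,339),.056)),"base front",pr(onz("top",*f(152,459),.03)))
sn=lambda x,y:(340+(x-420)/4-.5,190+y/4-.5)
c2=lambda x,y:(200+x/4.8-.5,140+y/4.8-.5)
for nm,a,b in(("near",(468,195),(547,275)),("far",(546,313),(520,108))):
    X,e=tri(ray("scene",*sn(*a)),ray("top",*c2(*b)));print(nm,X.round(4),"gap",round(e,4),pr(X))
for yb in(-.150,-.155,-.16):
    for x in(-.045,.045):
        X=np.r_[o+u*x+n*yb,.2134];print(yb,x,X.round(4),"scene",((proj("scene",X)-[339.5,189.5])*4+[420,0]).round(),"top c2",((proj("top",X)-[199.5,139.5])*4.8).round())
```

```text
tail [-0.1784 -0.0016] handle front top [-0.0813 -0.0043] base front [-0.1673 -0.0011]
near [0.6496 0.0621 0.2176] gap 0.0016 [-0.0415 -0.1557]
far [0.733  0.073  0.2141] gap 0.0044 [ 0.0425 -0.1528]
-0.15 -0.045 [0.6456 0.0674 0.2134] scene [477. 194.] top c2 [538. 287.]
-0.15 0.045 [0.7352 0.076  0.2134] scene [559. 316.] top c2 [518. 106.]
-0.155 -0.045 [0.6461 0.0624 0.2134] scene [468. 196.] top c2 [548. 285.]
-0.155 0.045 [0.7356 0.071  0.2134] scene [549. 318.] top c2 [529. 104.]
-0.16 -0.045 [0.6465 0.0574 0.2134] scene [458. 199.] top c2 [559. 284.]
-0.16 0.045 [0.7361 0.066  0.2134] scene [539. 321.] top c2 [539. 103.]
```

Tail at press x = -0.178: home. Bar middle is at press (0, -0.155), z 0.213, matching the geometry. Moving above it with shut fingers.

```bash
python3 -c "
from h import *
plan(.6908,.0667,.25,-84.5)"
```

```text
t 14.0 now [ 4.786e-01 -4.000e-04  2.676e-01] F [ 0.1  0.1 -0.2] w -0.001 row [0.0168, -0.0467, -0.2177] [-0.0014, 0.0039, 0.0013]
```

jog_arm([
  [0, -0.01, -0.03, 0, 0, 0, 0],
  [0, -0.02, -0.07, 0, 0, 0, 0],
  [0, -0.03, -0.12, 0, 0, 0, 0],
  [0, -0.04, -0.17, 0, 0, 0, 0],
  [0.005, -0.0467, -0.205, 0, 0.004, 0, 0],
  [0.0168, -0.0467, -0.2177, 0, 0.004, 0, 0],
  [0.0168, -0.0467, -0.2177, 0, 0.004, 0, 0],
  [0.0168, -0.0467, -0.2177, 0, 0.004, 0, 0],
])

```text
time: 14.8
tool_pos: [0.6892, 0.068, 0.2482]
tcp_rot: [2.168, 0.106, -2.177]
wrist_force: [0.1, -0.8, -0.2]
width: -0.0
```

Run:
```python
from h import *
u=np.array([.9954,.0958]);n=np.array([-.0958,.9954]);o=np.array([.676,.221])
s=monitor.read_state();d=s["tool_pos"][:2]-o;py=d@n;z=s["tool_pos"][2];print("press x",d@u,"y",py,z)
for th in np.linspace(0,.75,7):
    y=-.048-.13*np.cos(.6-th);zz=.152+.13*np.sin(.6-th);print(round(th,3),"row x",round(z-zz,4),"y",round(py-y,4))
plan(.6908,.0667,.25,-84.5)
```

```text
press x -0.0015169108411903064 y -0.15358382963244552 0.24815087152990695
0.0 row x 0.0227 y 0.0017
0.125 row x 0.0367 y 0.01
0.25 row x 0.0516 y 0.0165
0.375 row x 0.0671 y 0.0211
0.5 row x 0.0832 y 0.0238
0.625 row x 0.0994 y 0.0244
0.75 row x 0.1156 y 0.023
t 14.8 now [0.6892 0.068  0.2482] F [ 0.1 -0.8 -0.2] w -0.0 row [-0.0019, 0.0014, -0.0015] [0.0003, 0.004, 0.0016]
```

jog_arm([
  [0.015, 0.002, 0, 0, 0, 0, 0],
  [0.023, 0.002, 0, 0, 0, 0, 0],
  [0.03, 0.006, 0, 0, 0, 0, 0],
  [0.037, 0.01, 0, 0, 0, 0, 0],
  [0.044, 0.0135, 0, 0, 0, 0, 0],
  [0.0516, 0.0165, 0, 0, 0, 0, 0],
  [0.059, 0.019, 0, 0, 0, 0, 0],
  [0.067, 0.021, 0, 0, 0, 0, 0],
  [0.075, 0.0225, 0, 0, 0, 0, 0],
  [0.083, 0.024, 0, 0, 0, 0, 0],
  [0.091, 0.0245, 0, 0, 0, 0, 0],
  [0.1, 0.0245, 0, 0, 0, 0, 0],
  [0.108, 0.024, 0, 0, 0, 0, 0],
  [0.114, 0.023, 0, 0, 0, 0, 0],
  [0.118, 0.023, 0, 0, 0, 0, 0],
  [0.12, 0.023, 0, 0, 0, 0, 0],
  [0.12, 0.023, 0, 0, 0, 0, 0],
])

```text
time: 16.5
tool_pos: [0.6923, 0.0421, 0.1324]
tcp_rot: [2.172, 0.101, -2.17]
wrist_force: [-2.3, -8.0, 13.4]
width: -0.001
```

jog_arm([
  [0.003, 0, 0, 0, 0, 0, 0],
  [0.006, 0, 0, 0, 0, 0, 0],
  [0.008, 0, 0, 0, 0, 0, 0],
  [0.008, 0, 0, 0, 0, 0, 0],
])

```text
time: 16.9
tool_pos: [0.6925, 0.0419, 0.1318]
tcp_rot: [2.177, 0.101, -2.167]
wrist_force: [-11.7, 0.7, 27.6]
width: -0.006
```

Run:
```python
from h import *
plan(.6892,.068,.25,-84.5)
s=imaging.read_camera("scene");t=imaging.read_camera("top")
cv2.imwrite("pics/m6.png",np.hstack([cv2.resize(t[140:300,220:340],(420,560),interpolation=2),cv2.resize(s[190:330,340:435],(380,560),interpolation=2)]))
```

```text
t 16.9 now [0.6925 0.0419 0.1318] F [-11.7   0.7  27.6] w -0.006 row [-0.1182, -0.026, 0.0003] [-0.001, -0.0045, -0.0026]
```

View pics/m6.png

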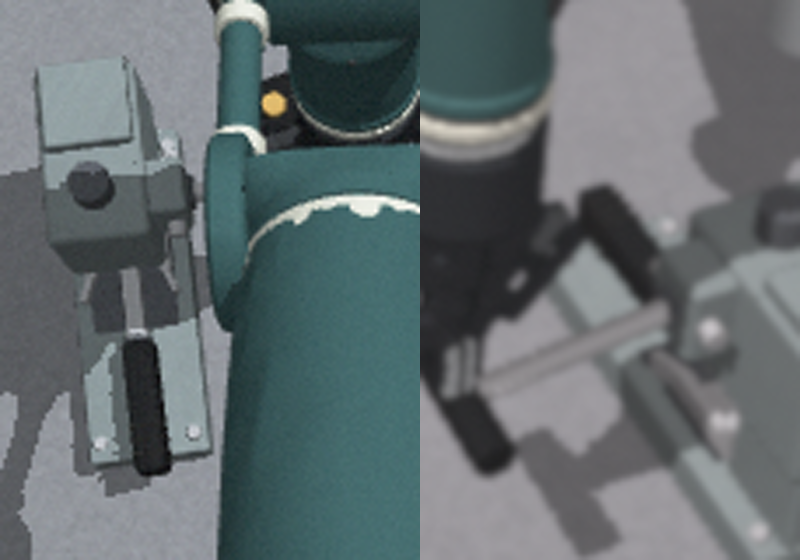

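The lever is at its hard stop (27 N, no further travel) and the tool is unmoved (tail still at (152,472)). I'll let it rise under control along the same arc, then clear off.

jog_arm([
  [-0.004, 0, 0, 0, 0, 0, 0],
  [-0.015, 0.001, 0, 0, 0, 0, 0],
  [-0.03, 0.001, 0, 0, 0, 0, 0],
  [-0.045, -0.001, 0, 0, 0, 0, 0],
  [-0.06, -0.004, 0, 0, 0, 0, 0],
  [-0.075, -0.01, 0, 0, 0, 0, 0],
  [-0.09, -0.019, 0, 0, 0, 0, 0],
  [-0.105, -0.022, 0, 0, 0, 0, 0],
  [-0.12, -0.022, 0, 0, 0, 0, 0],
  [-0.145, -0.022, 0, 0, 0, 0, 0],
  [-0.16, -0.022, 0.03, 0, 0, 0, 0],
  [-0.16, 0.03, 0.08, 0, 0, 0, 0],
  [-0.16, 0.08, 0.13, 0, 0, 0, 0],
  [-0.16, 0.13, 0.18, 0, 0, 0, 0],
  [-0.16, 0.17, 0.2, 0, 0, 0, 0],
  [-0.16, 0.2, 0.2, 0, 0, 0, 0],
  [-0.16, 0.2, 0.2, 0, 0, 0, 0],
  [-0.16, 0.2, 0.2, 0, 0, 0, 0],
])

```text
time: 18.8
tool_pos: [0.5096, -0.1798, 0.2915]
tcp_rot: [2.177, 0.093, -2.17]
wrist_force: [-0.6, 0.9, -0.4]
width: 0.002
```

Run:
```python
from h import *
s=imaging.read_camera("scene");t=imaging.read_camera("top");cv2.imwrite("pics/top7.png",t)
cv2.imwrite("pics/m7.png",np.hstack([cv2.resize(t[140:300,220:340],(420,560),interpolation=2),cv2.resize(s[190:330,340:435],(380,560),interpolation=2)]))
t4=cv2.imread("pics/top4.png");print("diff handle/press region",cv2.absdiff(t,t4)[185:280,235:285].mean())
st=monitor.read_state();print(np.round(st["tool_pos"],3),st["wrist_force"].round(1))
```

```text
diff handle/press region 4.340210526315789
[ 0.511 -0.177  0.291] [ 0.2  0.7 -0.3]
```

Run:
```python
from h import *
t=imaging.read_camera("top");s=imaging.read_camera("scene")
def rc(im,bx):
    x0,y0,x1,y1=bx;k=np.zeros(im.shape[:2],np.uint8);k[y0:y1,x0:x1]=(im[y0:y1,x0:x1].max(2)<60)*255
    r=cv2.minAreaRect(max(cv2.findContours(k,0,2)[0],key=cv2.contourArea));return np.round(r[0],1),np.round(r[1],1)
print("handle before/after",rc(cv2.imread("pics/top4.png"),(250,232,275,280)),rc(t,(250,232,275,280)))
print("bar start/after",rc(cv2.imread("pics/scene0.png"),(343,228,380,275)),rc(s,(343,228,380,275)))
print(monitor.read_state()["wrist_force"].round(1),monitor.read_state()["time"])
```

```text
handle before/after (array([261.5, 256. ]), array([38., 13.])) (array([261.1, 256. ]), array([38.9, 10.4]))
bar start/after (array([361.6, 253.3]), array([40.5, 10.6])) (array([361.5, 253. ]), array([41. , 11.1]))
[-0.  -0.  -0.8] 19.0
```

The handle has not moved, the bar is back at its starting place, and the robot is clear with no contact force. Handing in.

```bash
python3 -c "
from h import *
print(finish_job())"
```

```text
the job is handed in; nothing more can be done
None
```

The job ran through every step and was handed in at about 19 s of the 72 s allowed; the system gives no verdict.

- **Drawing out:** I pulled the pry tool out by the shank just behind the blade, laid it flat on the bench and let go.
- **Press:** I picked it up by the handle and slid it blade-first into the press. It stopped moving while the push rose to about 12 N, which I took as home against the back stop, then let go.
- **Lever:** I pushed the lever down to its hard stop, where about 27 N gave no further travel. I then let it rise under control.

**Last checks:**
- **Tail position:** before the lever stroke, the tail measured at press x = -0.178 m, which is what a home blade gives.
- **Tool and lever:** after the stroke, the handle centre was within 0.4 px of where it had been, and the lever bar within 0.3 px of its starting place.
- **Contact:** the gripper was clear, with under 1 N at the wrist.
- **Small disagreements:** the two cameras differed by about 10 mm sideways on the held tool. The top view put the blade tip 2.8 mm off the press axis, and I corrected about 2 mm of that before inserting.
- **Not checked:** the stamp force on the blade was not measured. The last picture was not viewed because the viewing limit of 12 was reached, so the final check is by numbers only. I did not re-measure the other things on the bench; the arm was never meant to touch them.

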